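# Lay the trivet down for the couscous pot

### The job

The couscous pot needs its trivet: the square silicone trivet stands on edge, leaning back against the lidded spice pot, and the pepper mill stands on the counter where it will land. Only pushing gently with the fingers, first slide the mill sideways, left or right, until it is fully clear of the landing place, keeping it standing, and then push the top of the trivet from behind so that it tips away from the spice pot and falls flat on the bare counter in front of it. Lift or carry nothing, do not let the trivet strike the mill, and leave everything else where it is.

Things in the scene. Friction and masses are not known exactly. Their poses are not given: they have to be found in the camera images.
- trivet: Square green silicone trivet, 170 x 170 x 10 mm, 0.26 kg, on edge, leaning back 0.27 rad on the front of the spice pot's lid rim. Origin: middle of the face away from the pot. Own z: the normal from that face through the plate, at first level towards the pot and slightly down; straight up once tipped over as wanted. Own y: level, along the standing edge. Own x: to the standing edge.
- trivet_foot (a point): Middle of the edge the trivet stands on, on the face towards the spice pot; on the counter at the start, 10 mm above it once flat. The landing place is the 170 x 170 mm of counter beside this edge on the side away from the pot (minus own z of the trivet, made level).
- trivet_top (a point): Middle of the trivet's upper edge, on the face towards the spice pot; starts 164 mm high and 31 mm (seen from above) short of the pot's axis, so fingers fit behind it over the lid. Pushed 60 mm away from the pot it is past upright and falls on by itself; that takes under 1 N, and the trivet may slide a few cm.
- mill: Round press-button pepper mill, black plastic, standing in the landing place. 130 mm tall; foot 60 mm across up to 16 mm high, 51 to 54 mm across from 26 to 70 mm, 47 mm near the top. 0.28 kg. Origin: centre of underside, z up. Slides easily on the steel (friction 0.3): stays upright if pushed slowly below 60 mm height, tips if its head is pushed, also by the gripper body.
- spice_pot: Lidded white stoneware spice pot, blue band, 94 mm across, lid rim 104 mm across at 78 to 85 mm height, lid top at 95 mm, top of its 22 mm knob at 110 mm; 0.75 kg, loose, behind the trivet. Origin: centre of underside, z up. Over its middle keep fingertips above 110 mm. Not to be moved.
- tea_glass: Bystander: small waisted tea glass, 58 mm across the rim, 88 mm tall, beside the spice pot, left or right of it. Origin: centre of its underside. Not to be moved.
- tin: Bystander: plain steel food tin, 74 mm across, 82 mm tall, beside the spice pot on the other side from the glass. Origin: centre of its underside. Not to be moved.
- spoon: Bystander: wooden spoon, about 300 mm long and 16 mm high, lying near the robot on its left, along own x, bowl at +x. Origin on the counter near its middle. Not to be moved.
- bowl: Bystander: blue ceramic bowl, 130 mm across, 55 mm tall, near the robot on its right. Origin: centre of its underside. Not to be moved.
- oil: Bystander: green glass oil bottle, 64 mm across, 235 mm tall, to the left of the spice pot. Origin: centre of its underside. Not to be moved.

How it is judged:
By the outcome, as a careful person would: the job done as asked, in the order asked, and still so for the second after the job is handed in, with the robot touching nothing.
It also fails if it takes over 58 s, if anything falls off the work surface, if the arm or the gripper's body presses on something with over 40 N, if the wrist force passes 120 N, or if a joint passes its speed limit or range.

### The arm

A 7-joint arm with a two-finger parallel gripper is mounted at the origin on the work surface. World frame = base frame: x ahead of the robot, y to its left, z up, the work surface at z = 0. Lengths are in m, angles in rad, forces in N, time in s.
With the tool pointing down it reaches from about 0.35 to 0.9 m from the base axis. Payload 7.2 kg.
Tool frame: the origin (TCP) lies between the finger pads; the fingertips stand env.tip_extent ahead of it and the grasp point (between the pads) lies 2 mm behind it (env.tip_extent is the distance from the TCP to the fingertips, in m); z points along the fingers, y is the line along which they close (so a half turn about z gives the same grasp; the last joint's range is limited). The gripper opens to 88 mm and grips with 3 to 60 N. Pads are 20 mm wide; open, the fingers measure 115 mm over their backs; the gripper's body (75 mm by 178 mm) begins 61 mm behind the grasp point.
Start: joints at [-1.331, 0.411, -0.013, 1.596, 0.006, 1.134, -0.082], TCP at [0.189, 0.596, 0.24] pointing down, gripper open.
Joint ranges: [-2.95, 2.95], [-0.29, 1.99], [-1.47, 1.44], [0.14, 2.54], [-1.03, 4.17], [0.13, 1.85], [-2.86, 2.86]. Speed limits (rad/s): [2.39, 2.39, 3.01, 3.01, 3.14, 3.14, 3.14].

### API

Orientations are given as a unit quaternion [x, y, z, w].
In Python, from cell import env, status, camera, camera_model gives the robot as it stands (env), with the cameras as plain functions and the readings (status).
- The arm moves only by the shell command python3 jog.py 'ROWS' [OPENING]. ROWS is a JSON list of rows, 1 to 8 of them, each of 6 numbers: dx, dy, dz in fractions of the full range, 1 being 0.3 m, then a rotation vector rx, ry, rz in fractions of the full range, 1 being 2 pi rad; each row shifts and turns the commanded pose from where the row before left it, along the tool's axes as they then stand; what a row does not reach is not made up. A row lasts 1/12 s, in which the tool goes at most 0.0417 m and 0.125 rad, less where a joint would pass 70% of its speed; a pose out of reach is approached as far as the arm can. OPENING is the opening from 0.0 (shut) to 1.0 (fully open), set as the command begins (- or left out keeps the last). The fingers move at their own pace and stop on an object; the grip force is fixed at half the most. Time passes only in rows, so rows that do not move let the fingers close. It prints the time, the measured TCP pose, the force, the opening and the grip force at its end. No shift or turn number may pass 1 either way. Input that does not fit is refused with a message, and nothing moves.
- status.state(): the state, without advancing time (a new reading comes with each control period).
- camera(name): name is "side" or "top"; returns the picture (480x640x3 uint8, red, green, blue); there is no depth.
- camera_model(name): a dict with "fx", "fy", "cx", "cy" (pixels), "rvec" (rotation vector, rad) and "tvec" (3), from world to camera coordinates, as OpenCV has them. Camera axes: x right, y down, z forward; pixel columns grow to the right and rows downward; lengths in m; the calibration is good to about 2 mm. A picture is of the moment at which its call begins. camera_model takes no time and is no camera call.
- env.job_done(): hands the job in; it is judged then, once.
The state is a dict: "clock": time; "qpos": joint angles; "qd": joint speeds; "joint_torque": joint torques, N m; "position": TCP position; "orientation": TCP orientation; "contact_force": force on the tool from outside, world axes, zero at the start; "moment": the same for the moment, N m; "width": opening from 0.0 (shut) to 1.0 (fully open); "gripper_force": force on a finger pad.
Only numpy, scipy, OpenCV 4.12 (cv2) and the standard library are available. Lean on these libraries where they do the work, as an engineer would, in place of code of your own. Each camera call takes 0.05 s, during which the arm holds its last target. There are 200 camera calls.

## Working session

There is one attempt and no reset: what is moved stays moved. The work goes in short steps, Python scripts to look and compute and a shell command to move; the robot and the scene stay as the last step left them, time stands still between calls to the robot, and variables do not carry over. Pictures are saved under pics/ and viewed, at most 12 in all, crops included, and the job is handed in when it is done.

```bash
ls; mkdir -p pics; python3 - <<'E'
from cell import env, status, camera, camera_model
import cv2
for n in("side","top"):
    cv2.imwrite(f"pics/{n}0.png",camera(n)[:,:,::-1]); print(camera_model(n))
s=status.state();print(s['clock'],s['position'],s['orientation'],env.tip_extent)
E
```

```text
cell.py
jog.py
pics
{'fx': 535.2551834353842, 'fy': 535.2551834353842, 'cx': 321.66048397135035, 'cy': 236.01453081377036, 'rvec': array([ 2.38628242, -0.69732133,  0.26943949]), 'tvec': array([-0.39701148,  0.31813281,  1.19437205])}
{'fx': 467.2082997681395, 'fy': 467.2082997681395, 'cx': 323.7335641586196, 'cy': 239.03814627296774, 'rvec': array([ 2.19202283, -2.13778427,  0.10010721]), 'tvec': array([0.03095333, 0.54279367, 1.15854818])}
0.1 [0.18927469 0.59519346 0.23889858] [ 1.53288065e-01  9.88181273e-01 -7.33153890e-04 -6.08997691e-05] 0.017
```

View pics/side0.png

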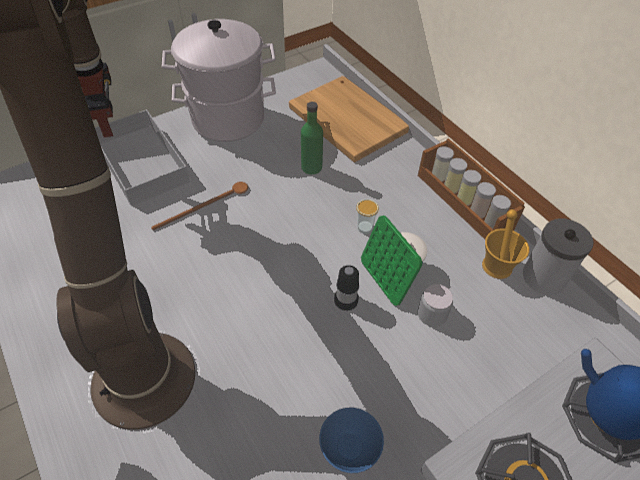

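View pics/top0.png

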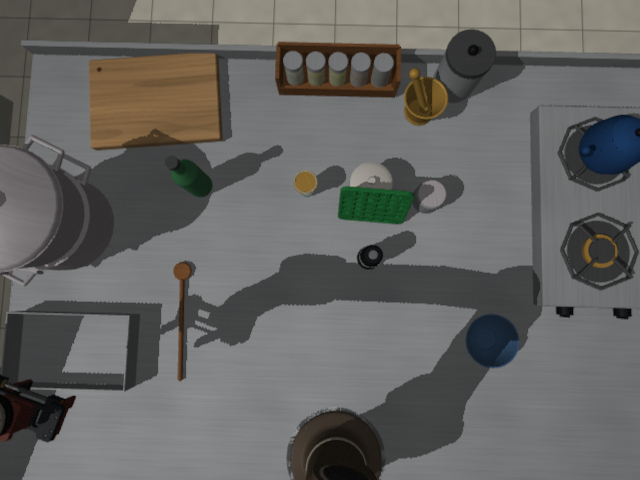

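The top view shows the trivet at about (375,206), pot (371,180), mill (370,256), glass (305,183) and tin (430,195). The side view shows the trivet at (391,260) and the mill at (347,287). Next I measure them.

```bash
cat > h.py <<'E'
from cell import env, status, camera, camera_model
import cv2, numpy as np
def cam(n):
    m=camera_model(n);K=np.array([[m['fx'],0,m['cx']],[0,m['fy'],m['cy']],[0,0,1]]);R=cv2.Rodrigues(m['rvec'])[0]
    return K,R,np.array(m['tvec'])
def plane(n,uv,z):
    K,R,t=cam(n);c=-R.T@t;d=R.T@np.linalg.inv(K)@[uv[0],uv[1],1];return c+d*(z-c[2])/d[2]
def tri(a,b):
    P=[K@np.c_[R,t] for K,R,t in(cam('side'),cam('top'))]
    X=cv2.triangulatePoints(P[0],P[1],np.array(a,float),np.array(b,float));return X[:3,0]/X[3,0]
def proj(n,p):
    K,R,t=cam(n);q=K@(R@np.array(p)+t);return q[:2]/q[2]
def green(img,x0,y0,x1,y1):
    h=cv2.cvtColor(img,cv2.COLOR_RGB2HSV);m=cv2.inRange(h,(45,90,30),(85,255,255));k=np.zeros_like(m);k[y0:y1,x0:x1]=m[y0:y1,x0:x1]
    k=cv2.morphologyEx(k,cv2.MORPH_CLOSE,np.ones((5,5)));c=max(cv2.findContours(k,0,2)[0],key=cv2.contourArea)
    return c
def dark(img,x0,y0,x1,y1):
    k=np.zeros(img.shape[:2],np.uint8);k[y0:y1,x0:x1]=(img[y0:y1,x0:x1].max(2)<45)*255
    return k
E
python3 - <<'E'
from h import *
S=cv2.imread('pics/side0.png')[:,:,::-1].copy();T=cv2.imread('pics/top0.png')[:,:,::-1].copy()
for n,I,b in(('side',S,(345,200,440,315)),('top',T,(325,170,425,235))):
    c=cv2.convexHull(green(I,*b));print(n,cv2.approxPolyDP(c,5,True)[:,0].tolist())
a=cv2.resize(S[195:335,320:470],None,fx=4,fy=4,interpolation=2);b=cv2.resize(T[150:290,290:460],None,fx=4,fy=4,interpolation=2)
cv2.imwrite('pics/c1.png',a[:,:,::-1]);cv2.imwrite('pics/c2.png',b[:,:,::-1])
E
```

```text
side [[381, 216], [421, 261], [396, 305], [361, 259]]
top [[341, 188], [408, 191], [413, 199], [400, 223], [338, 216]]
```

View pics/c1.png

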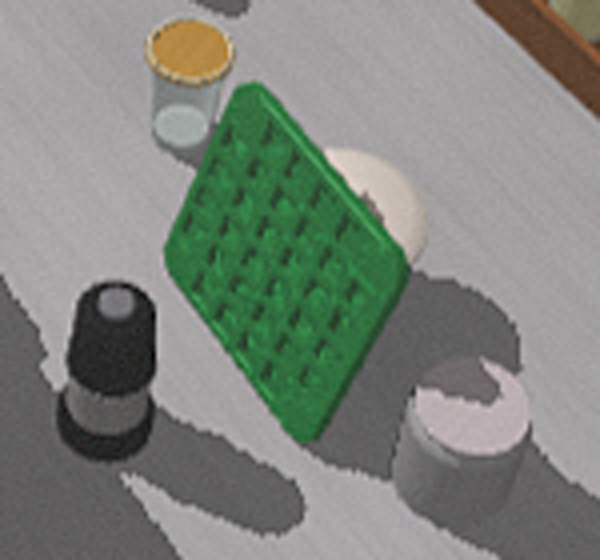

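View pics/c2.png

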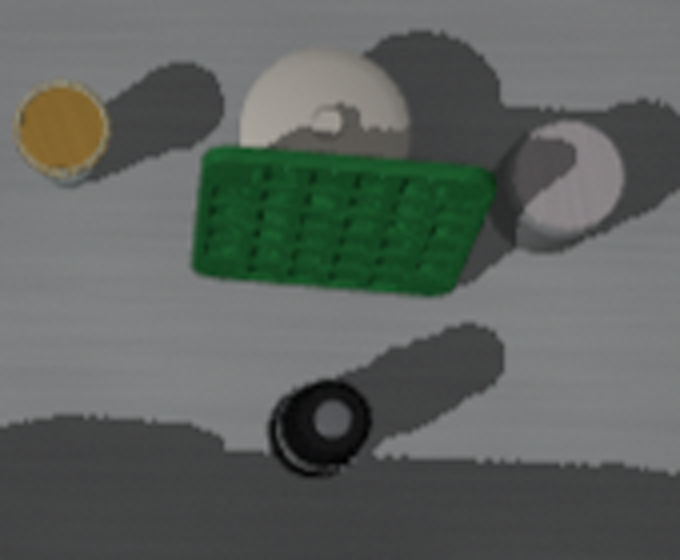

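The crops show the trivet's top edge running from (382,216) to (422,261) in the side view and from (341,188) to (413,193) in the top view. The mill's button is at (349,270) side and (373,254) top. The pot knob is at (372,180) in the top view.

```bash
python3 - <<'E'
from h import *
np.set_printoptions(precision=4,suppress=True)
c={}
for k,a,b in(('TL',(382.5,215.8),(341.5,187.7)),('TR',(421.7,261),(412.8,192.5)),('BL',(361.4,258.3),(338.7,218)),('BR',(395.8,305),(401.3,223.8)),('millbtn',(349.2,270.5),(373.2,254.5))):
    c[k]=tri(a,b);print(k,c[k],proj('top',c[k])-b)
d=c['TL']-c['TR'];print('edge dir',np.degrees(np.arctan2(d[0],d[1])),np.linalg.norm(d));d=c['BL']-c['BR'];print(np.degrees(np.arctan2(d[0],d[1])),np.linalg.norm(d))
print('knob',plane('top',(371.7,180),.11),'lid',plane('top',(371,180),.085))
print('glass',plane('top',(305.5,182),.088),'tin',plane('top',(431.8,194.5),.082))
# mill foot: side lowest, bottom ellipse centre approx
print('millfoot side',plane('side',(346.5,301),.008),'top',plane('top',(369.3,258.3),.01))
E
```

```text
TL [0.6495 0.0051 0.1513] [ 0.1862 -0.2984]
TR [ 0.6393 -0.1564  0.1596] [-0.1381  0.2215]
BL [0.6004 0.0068 0.0097] [ 0.2367 -0.3804]
BR [ 0.5887 -0.1548  0.0111] [ 0.1653 -0.2649]
millbtn [ 0.4989 -0.0721  0.1269] [ 0.0897 -0.1448]
edge dir 3.626894532557749 0.16195974876665717
4.140631528338733 0.16199112813428593
knob [ 0.6781 -0.0673  0.11  ] lid [ 0.6839 -0.0679  0.085 ]
glass [0.6745 0.092  0.088 ] tin [ 0.6521 -0.217   0.082 ]
millfoot side [ 0.4946 -0.0794  0.008 ] top [ 0.4969 -0.0734  0.01  ]
```

Units first: shifts go in shares of 0.3 m and turns go in shares of 2 pi rad. So -0.03 m / 0.3 = -0.1, -0.027 m / 0.3 = -0.09.

```bash
python3 jog.py '[[-0.1,-0.09,0,0,0,0],[-0.1,-0.09,0,0,0,0],[-0.1,-0.09,0,0,0,0],[-0.1,-0.09,0,0,0,0],[-0.1,-0.09,0,0,0,0],[-0.1,-0.09,0,0,0,0],[-0.1,-0.09,0,0,0,0]]' 0.45
python3 jog.py '[[-0.1,-0.09,0,0,0,0.0191],[0,0,0,0,0,0.0191],[0,0,0,0,0,0.0191],[0,0,0,0,0,0.0191],[0,0,0,0,0,0.0191],[0,0,0,0,0,0.0191],[0,0,0,0,0,0.0191],[0,0,0,0,0,0.0191]]'
python3 -c "
from h import *;from scipy.spatial.transform import Rotation as R
s=status.state();print(s['clock'],s['qpos'],s['position']);print(R.from_quat(s['orientation']).as_matrix().round(3))"
```

```text
clock: 0.68
position: [0.3327, 0.3499, 0.2395]
orientation: [0.153, 0.988, -0.0, -0.0]
contact_force: [1.1, 0.3, 0.2]
width: 0.51
gripper_force: 0.0
clock: 1.35
position: [0.3525, 0.3169, 0.2394]
orientation: [0.595, 0.804, -0.0, -0.0]
contact_force: [0.2, 0.1, 0.2]
width: 0.448
gripper_force: 0.0
1.35 [-1.0280038   0.14870662  0.21743116  1.96112499 -0.03712682  1.03608143
 -0.4968833 ] [0.35247876 0.316875   0.2393988 ]
[[-0.293  0.956 -0.   ]
 [ 0.956  0.293 -0.   ]
 [-0.    -0.    -1.   ]]
```

To row units: -0.031 m / 0.3 = -0.1033, 0.0214 m / 0.3 = 0.0713, 0.122 rad / 6.2832 = 0.0194.

```bash
python3 jog.py '[[0,0,0,0,0,0.0194],[0,0,0,0,0,0.0194],[0,0,0,0,0,0.0194],[-0.1033,0.0713,0,0,0,0],[-0.1033,0.0713,0,0,0,0],[-0.1033,0.0713,0,0,0,0],[-0.1033,0.0713,0,0,0,0],[-0.1033,0.0713,0,0,0,0]]'
python3 jog.py '[[-0.1033,0.0713,0,0,0,0],[-0.1033,0.0713,0,0,0,0],[0,0,0,0,-0.0178,0],[0,0,0,0,-0.0178,0],[0,0,0,0,-0.0178,0],[0,0,0,0,-0.0178,0],[0,0,0,0,-0.0178,0],[0,0,0,0,-0.0178,0]]'
python3 jog.py '[[0,0,0,0,-0.0178,0],[0,0,0,0,0,0]]'
python3 -c "
from h import *;from scipy.spatial.transform import Rotation as R
s=status.state();print(s['clock'],s['qpos'],s['position']);M=R.from_quat(s['orientation']).as_matrix();print(M.round(3));print(M[:,2]*env.tip_extent+s['position'])"
```

```text
clock: 2.02
position: [0.45, 0.154, 0.2396]
orientation: [0.729, 0.685, -0.0, -0.0]
contact_force: [0.5, 0.4, -0.8]
width: 0.449
gripper_force: 0.0
clock: 2.68
position: [0.4889, 0.0917, 0.2401]
orientation: [0.688, 0.646, -0.241, 0.228]
contact_force: [0.3, -0.8, -0.4]
width: 0.45
gripper_force: 0.0
clock: 2.85
position: [0.4874, 0.0948, 0.2363]
orientation: [0.67, 0.635, -0.282, 0.263]
contact_force: [-0.4, 1.5, -0.5]
width: 0.445
gripper_force: 0.0
2.85 [-1.02583254  0.51858692  0.48955277  1.78072424  0.40294574  1.39730205
 -0.76166502] [0.48735198 0.09478979 0.23630098]
[[ 0.035  0.998 -0.043]
 [ 0.701 -0.056 -0.711]
 [-0.712 -0.005 -0.702]]
[0.48661763 0.08270789 0.22436413]
```

To row units: 0.022 m / 0.3 = 0.0733, 0.0215 m / 0.3 = 0.0717.

```bash
python3 jog.py '[[0.0733,0.0133,0.0717,0,0,0],[0.0733,0.0133,0.0717,0,0,0],[0.0733,0.0133,0.0717,0,0,0],[0.0733,0.0133,0.0717,0,0,0],[0.0733,0.0133,0.0717,0,0,0],[0.06,0,0.06,0,0,0],[0,0,0,0,0,0],[0,0,0,0,0,0]]'
python3 - <<'E'
from h import *;from scipy.spatial.transform import Rotation as R
s=status.state();M=R.from_quat(s['orientation']).as_matrix();print(s['position'],M.round(3),M[:,2]*env.tip_extent+s['position'])
S=camera('side');T=camera('top')
o=np.hstack([cv2.resize(S[180:340,300:460],(400,400)),cv2.resize(T[160:320,290:450],(400,400))]);cv2.imwrite('pics/p1.png',o[:,:,::-1])
E
```

```text
clock: 3.52
position: [0.5083, 0.0908, 0.0607]
orientation: [0.674, 0.632, -0.279, 0.261]
contact_force: [0.8, 0.5, 0.5]
width: 0.449
gripper_force: 0.0
[0.50833395 0.09078092 0.060701  ] [[ 0.045  0.998 -0.046]
 [ 0.707 -0.065 -0.704]
 [-0.706 -0.001 -0.708]] [0.50754628 0.07880465 0.04866154]
```

View pics/p1.png

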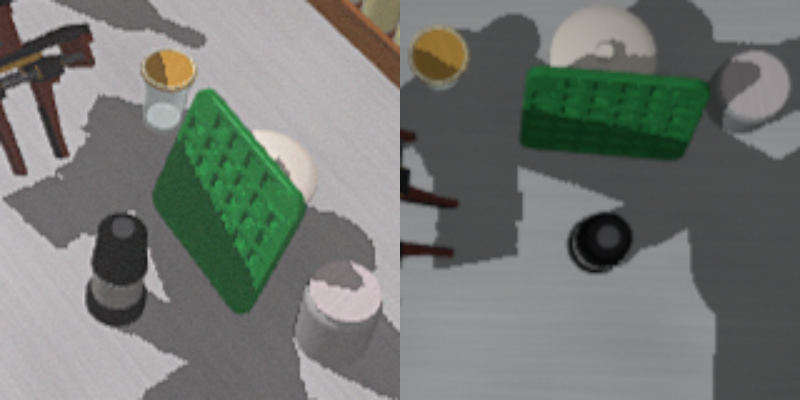

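The fingers straddle the mill's line, with tips at (455,203) and (450,250) and the mill at (600,240) in the right-hand panel. I'll approach and push slowly to the right.

To row units: -0.0177 m / 0.3 = -0.059, 0.006 m / 0.3 = 0.02.

```bash
python3 jog.py '[[0.02,-0.0067,0.02,0,0,0],[-0.059,0,0.059,0,0,0],[-0.059,0,0.059,0,0,0],[-0.059,0,0.059,0,0,0],[-0.059,0,0.059,0,0,0],[-0.0167,0,0.0167,0,0,0],[-0.0167,0,0.0167,0,0,0],[-0.0167,0,0.0167,0,0,0]]'
python3 jog.py '[[-0.0167,0,0.0167,0,0,0],[-0.0167,0,0.0167,0,0,0],[-0.0167,0,0.0167,0,0,0],[-0.0167,0,0.0167,0,0,0],[-0.0167,0,0.0167,0,0,0],[-0.0167,0,0.0167,0,0,0],[-0.0167,0,0.0167,0,0,0],[-0.0167,0,0.0167,0,0,0]]'
python3 - <<'E'
from h import *
S=camera('side');T=camera('top')
o=np.hstack([cv2.resize(S[180:340,300:460],(400,400)),cv2.resize(T[160:320,290:450],(400,400))]);cv2.imwrite('pics/p2.png',o[:,:,::-1])
E
```

```text
clock: 4.28
position: [0.4995, -0.0283, 0.0519]
orientation: [0.674, 0.633, -0.277, 0.261]
contact_force: [0.9, 0.7, 0.2]
width: 0.451
gripper_force: 0.0
clock: 4.95
position: [0.4953, -0.0863, 0.0516]
orientation: [0.674, 0.633, -0.279, 0.261]
contact_force: [-0.1, 2.3, 1.2]
width: 0.45
gripper_force: 0.9
```

View pics/p2.png

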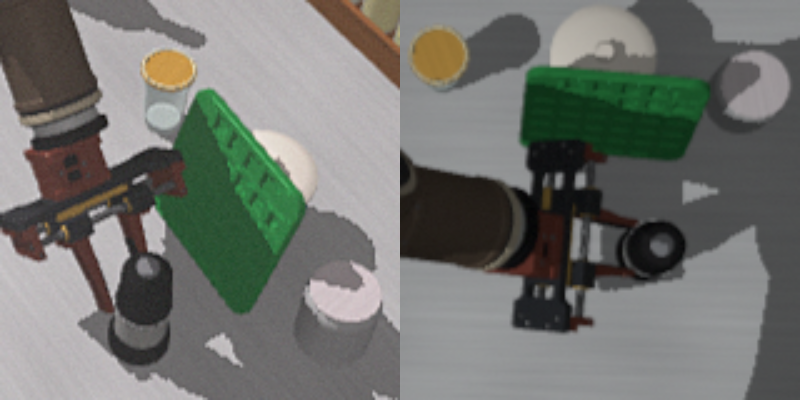

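The mill is upright in the finger cradle, at (655,248) in the right-hand panel, and sliding right. I'll continue.

To row units: -0.005 m / 0.3 = -0.0167, -0.0005 m / 0.3 = -0.0017.

```bash
python3 jog.py '[[-0.0167,-0.0017,0.0167,0,0,0],[-0.0167,-0.0017,0.0167,0,0,0],[-0.0167,-0.0017,0.0167,0,0,0],[-0.0167,-0.0017,0.0167,0,0,0],[-0.0167,-0.0017,0.0167,0,0,0],[-0.0167,-0.0017,0.0167,0,0,0],[-0.0167,-0.0017,0.0167,0,0,0],[-0.0167,-0.0017,0.0167,0,0,0]]'
python3 jog.py '[[-0.0167,-0.0017,0.0167,0,0,0],[-0.0167,-0.0017,0.0167,0,0,0],[-0.0167,-0.0017,0.0167,0,0,0],[-0.0167,-0.0017,0.0167,0,0,0],[-0.0167,0,0.0167,0,0,0],[-0.0133,0,0.0133,0,0,0],[-0.01,0,0.01,0,0,0],[-0.0067,0,0.0067,0,0,0]]'
python3 - <<'E'
from h import *
S=camera('side');T=camera('top')
o=np.hstack([cv2.resize(S[180:340,300:460],(400,400)),cv2.resize(T[160:320,290:450],(400,400))]);cv2.imwrite('pics/p3.png',o[:,:,::-1])
E
```

```text
clock: 5.72
position: [0.4876, -0.1426, 0.0516]
orientation: [0.674, 0.633, -0.279, 0.261]
contact_force: [0.5, 1.9, 0.3]
width: 0.449
gripper_force: 1.0
clock: 6.38
position: [0.4826, -0.1903, 0.0515]
orientation: [0.674, 0.632, -0.279, 0.261]
contact_force: [-0.6, 1.6, 0.4]
width: 0.453
gripper_force: 1.1
```

View pics/p3.png

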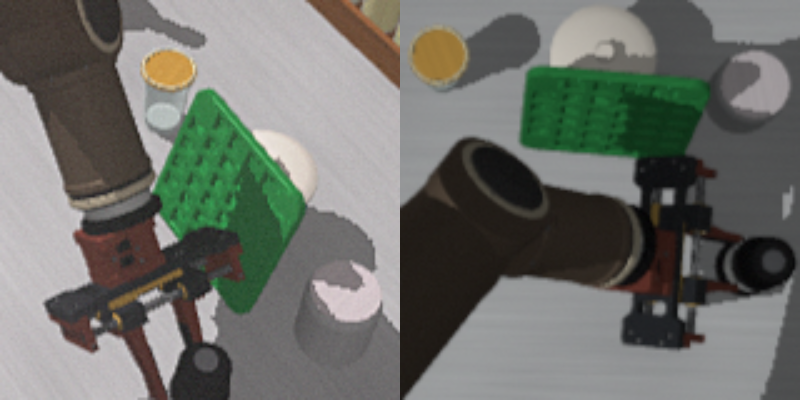

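The mill, at (770,262) in the right-hand panel, is upright and past the trivet's right edge. I'll push 20 mm more, then back out along the fingers and turn the tool down.

```bash
python3 jog.py '[[-0.0133,0,0.0133,0,0,0],[-0.0167,0,0.0167,0,0,0],[-0.0133,0,0.0133,0,0,0],[-0.0067,0,0.0067,0,0,0],[0,0,-0.0333,0,0,0],[0,0,-0.0667,0,0,0],[0,0,-0.1333,0,0,0],[0,0,-0.1333,0,0,0]]'
python3 jog.py '[[0,-0.0167,-0.1333,0,0,0],[0,-0.0167,-0.1333,0,0,0],[0,-0.0167,-0.1333,0,0,0],[-0.0667,0,-0.0667,0,0,0],[0,0,0,0,0.0191,0],[0,0,0,0,0.0191,0],[0,0,0,0,0.0191,0],[0,0,0,0,0.0191,0]]' 0.6
python3 jog.py '[[0,0,0,0,0.0191,0],[0,0,0,0,0.0191,0],[0,0,0,0,0.0103,0],[0,0,0,0,0,-0.0191],[0,0,0,0,0,-0.0191],[0,0,0,0,0,-0.0191],[0,0,0,0,0,-0.0191],[0,0,0,0,0,-0.0191]]'
python3 jog.py '[[0,0,0,0,0,-0.0191],[0,0,0,0,0,-0.0191],[0,0,0,0,0,-0.0191],[0,0,0,0,0,-0.0191],[0,0,0,0,0,-0.0191],[0,0,0,0,0,-0.0191],[0,0,0,0,0,-0.0191],[0,0,0,0,0,-0.0191]]'
python3 - <<'E'
from h import *;from scipy.spatial.transform import Rotation as R
s=status.state();M=R.from_quat(s['orientation']).as_matrix();print(s['position'],s['qpos'],M.round(3))
S=camera('side');T=camera('top')
o=np.hstack([cv2.resize(S[160:360,300:500],(400,400)),cv2.resize(T[120:320,290:490],(400,400))]);cv2.imwrite('pics/p4.png',o[:,:,::-1])
E
```

```text
clock: 7.15
position: [0.485, -0.1331, 0.1305]
orientation: [0.674, 0.632, -0.28, 0.261]
contact_force: [1.7, 0.3, -0.9]
width: 0.45
gripper_force: 0.0
clock: 7.82
position: [0.4769, -0.0468, 0.2441]
orientation: [0.72, 0.678, -0.107, 0.102]
contact_force: [-0.1, -0.3, 0.5]
width: 0.601
gripper_force: 0.0
clock: 8.48
position: [0.476, -0.0476, 0.2431]
orientation: [0.491, 0.871, 0.001, -0.001]
contact_force: [0.3, -0.1, 0.7]
width: 0.602
gripper_force: 0.0
clock: 9.15
position: [0.4761, -0.0475, 0.2431]
orientation: [0.034, 0.999, 0.001, -0.0]
contact_force: [0.0, -0.7, 0.4]
width: 0.601
gripper_force: 0.0
[ 0.47605008 -0.04748434  0.2430876 ] [-0.35843307  0.15412966  0.40528779  1.95613242 -0.07208304  1.04554511
  1.58232083] [[-0.998  0.067 -0.001]
 [ 0.067  0.998  0.002]
 [ 0.001  0.002 -1.   ]]
```

View pics/p4.png

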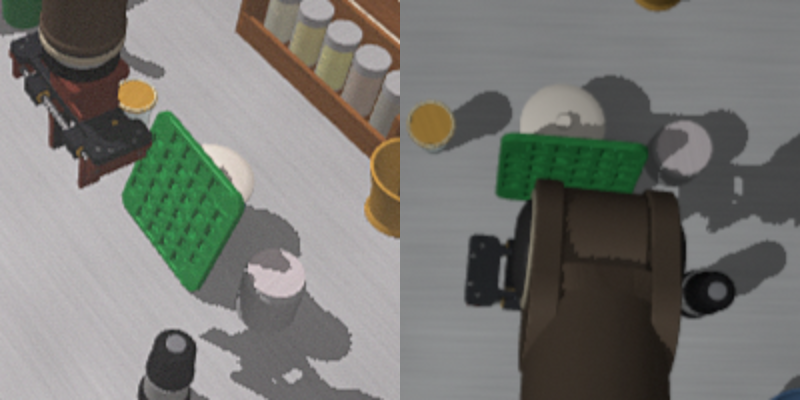

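The mill, at (705,295) in the right-hand panel, stands clear, and the trivet is unmoved. Next I go over the lid behind the trivet top and descend.

To row units: -0.041 m / 0.3 = -0.1367, -0.0033 m / 0.3 = -0.011.

```bash
python3 jog.py '[[-0.1367,-0.011,0,0,0,0],[-0.1367,-0.011,0,0,0,0],[-0.1367,-0.011,0,0,0,0],[-0.1367,-0.011,0,0,0,0],[-0.1367,-0.011,0,0,0,0],[0,0,0,0,0,0],[0,0,0.0667,0,0,0],[0,0,0.0667,0,0,0]]'
python3 jog.py '[[0,0,0.0667,0,0,0],[0,0,0,0,0,0]]'
python3 - <<'E'
from h import *
s=status.state();print(s['position'],s['qpos'])
S=camera('side');T=camera('top')
o=np.hstack([cv2.resize(S[160:320,310:470],(400,400)),cv2.resize(T[120:280,290:450],(400,400))]);cv2.imwrite('pics/p5.png',o[:,:,::-1])
E
```

```text
clock: 9.92
position: [0.6807, -0.0795, 0.2024]
orientation: [0.039, 0.999, 0.0, 0.0]
contact_force: [-0.0, -0.4, 0.0]
width: 0.597
gripper_force: 0.0
clock: 10.08
position: [0.6775, -0.0785, 0.1784]
orientation: [0.039, 0.999, 0.001, -0.004]
contact_force: [-0.2, 0.0, -0.2]
width: 0.598
gripper_force: 0.0
[ 0.67748328 -0.07850756  0.17843472] [-0.21307083  0.58444586  0.39548676  1.5240312  -0.24293324  1.08917175
  1.73134158]
```

View pics/p5.png

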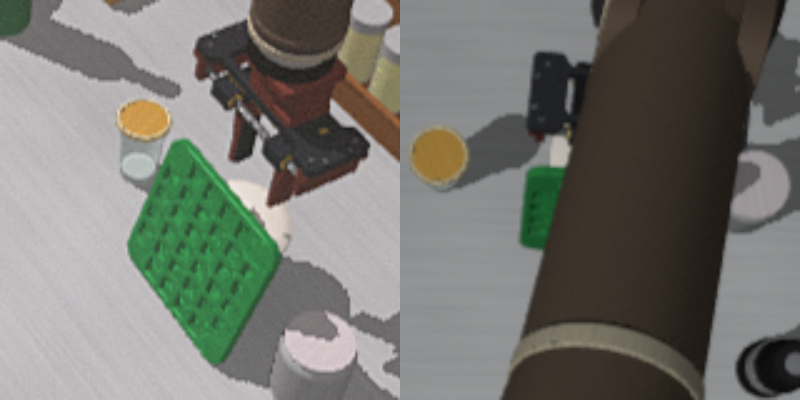

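The fingers are behind the plate's upper edge, at (240,160) and (280,190) in the left-hand panel. I'll lower slightly, then push slowly away from the pot.

To row units: 0.012 m / 0.3 = 0.04, 0.007 m / 0.3 = 0.0233.

```bash
python3 jog.py '[[0,0,0.04,0,0,0],[0,0,0.0367,0,0,0],[0.0233,0,0,0,0,0],[0.0233,0,0,0,0,0],[0.0233,0,0,0,0,0],[0.0233,0,0,0,0,0],[0.0233,0,0,0,0,0],[0.0233,0,0,0,0,0]]'
python3 jog.py '[[0.02,0,0,0,0,0],[0.02,0,0,0,0,0],[0.02,0,0,0,0,0],[0.02,0,0,0,0,0],[0.02,0,0,0,0,0]]'
python3 - <<'E'
from h import *
S=camera('side');T=camera('top')
o=np.hstack([cv2.resize(S[160:360,280:480],(400,400)),cv2.resize(T[120:320,280:480],(400,400))]);cv2.imwrite('pics/p6.png',o[:,:,::-1])
E
```

```text
clock: 10.85
position: [0.6374, -0.0762, 0.1602]
orientation: [0.037, 0.999, 0.001, 0.0]
contact_force: [0.2, 0.5, -1.2]
width: 0.601
gripper_force: 0.1
clock: 11.27
position: [0.6076, -0.074, 0.1596]
orientation: [0.037, 0.999, 0.001, 0.0]
contact_force: [-0.2, 0.2, 0.3]
width: 0.597
gripper_force: 0.0
```

View pics/p6.png

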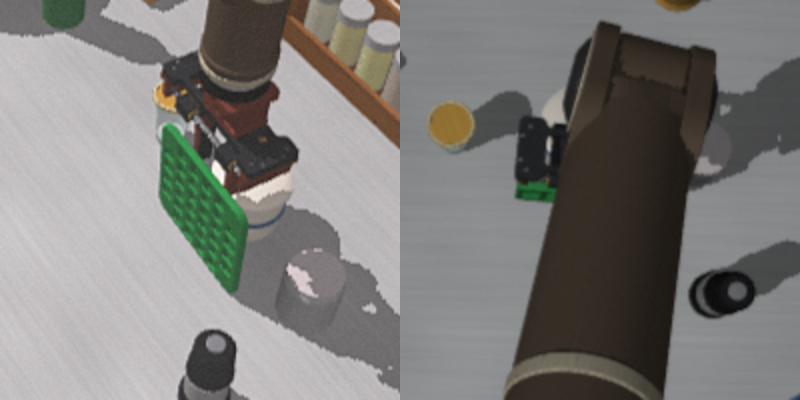

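The plate is nearly upright and its foot is still in place. I'll continue gently until it falls, then withdraw upwards.

To row units: 0.006 m / 0.3 = 0.02.

```bash
python3 jog.py '[[0.02,0,0,0,0,0],[0.02,0,0,0,0,0],[0.02,0,0,0,0,0],[0.02,0,0,0,0,0],[0.02,0,0,0,0,0],[0.02,0,0,0,0,0],[0,0,0,0,0,0],[0,0,0,0,0,0]]'
python3 jog.py '[[0,0,0,0,0,0],[0,0,0,0,0,0],[0,0,0,0,0,0],[0,0,0,0,0,0],[0,0,-0.1,0,0,0],[0,0,-0.1333,0,0,0],[0,0,-0.1333,0,0,0]]'
python3 jog.py '[[0,0.1333,0,0,0,0],[0,0.1333,0,0,0,0],[0,0.1333,0,0,0,0],[0,0.1333,0,0,0,0],[0,0.1333,0,0,0,0],[0,0.1333,0,0,0,0],[0,0.0667,0,0,0,0],[0,0,0,0,0,0]]'
python3 - <<'E'
from h import *
S=camera('side');T=camera('top')
cv2.imwrite('pics/s7.png',S[:,:,::-1]);cv2.imwrite('pics/t7.png',T[:,:,::-1])
o=np.hstack([cv2.resize(S[160:360,260:460],(400,400)),cv2.resize(T[120:320,280:480],(400,400))]);cv2.imwrite('pics/p7.png',o[:,:,::-1])
E
```

```text
clock: 12.03
position: [0.5721, -0.0713, 0.1598]
orientation: [0.037, 0.999, 0.001, 0.0]
contact_force: [0.3, 0.9, -0.5]
width: 0.603
gripper_force: 0.0
clock: 12.62
position: [0.5715, -0.0716, 0.2701]
orientation: [0.037, 0.999, 0.0, -0.001]
contact_force: [1.0, -0.1, 0.0]
width: 0.598
gripper_force: 0.0
clock: 13.28
position: [0.5905, 0.1949, 0.269]
orientation: [0.033, 0.999, 0.002, -0.001]
contact_force: [0.2, 0.2, -0.6]
width: 0.602
gripper_force: 0.0
```

View pics/p7.png

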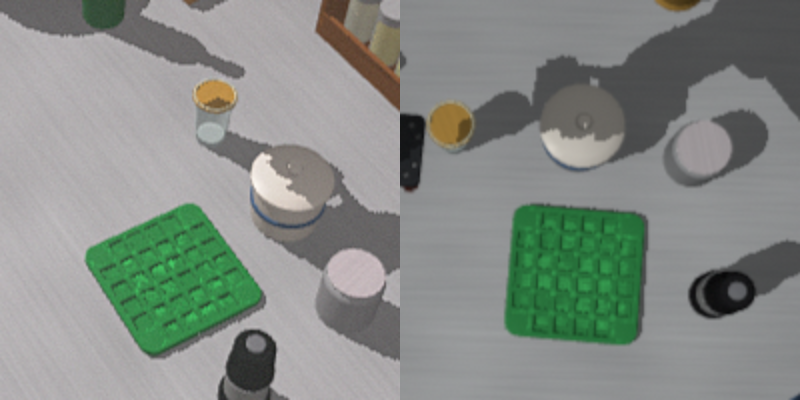

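The trivet lies flat at (577,273) in the right-hand panel. The mill stands clear at (720,293), and the pot, glass and tin haven't moved.

```bash
python3 -c "
from cell import env, status, camera, camera_model
print(env.job_done())"
```

```text
the job is handed in; nothing more can be done
None
```

The job is handed in at about 13 s on the clock: the mill was slid right and stands clear, the trivet lies flat in front of the spice pot, and the pot, glass and tin look unmoved in the last pictures; I did not check the spoon, bowl or oil bottle afterwards, though the arm's path kept well away from them.

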